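Seat a wax blank in the corner of a milling nest

ROBOT

A 7-joint arm with a two-finger parallel gripper is mounted at the origin on a cart in front of the work surface, level with it; the furniture and walls round the work are solid. World frame = base frame: x ahead of the robot, y to its left, z up, the work surface at z = 0. Lengths are in m, angles in degrees, forces in N, time in s.
With the tool pointing down it reaches from about 0.4 to 0.85 m from the base axis. Payload 10.4 kg.
Tool frame: the origin (TCP) lies at the very end of the fingers, on their centre line; the grasp point (between the pads) lies 19 mm behind it; z points along the fingers, y is the line along which they close (so a half turn about z gives the same grasp; the last joint's range is limited). The gripper opens to 85 mm and grips with 20 to 120 N. Pads are 22 mm wide; open, the fingers measure 114 mm over their backs; the gripper's body (76 mm by 85 mm) begins 54 mm behind the grasp point. The pads swing forward as they close: fully open they stand 13 mm farther back than shut.
Start: joints at [64.251, 19.034, -3.707, 83.658, 1.238, 77.344, -5.071], TCP at [0.259, -0.569, 0.231] pointing down, gripper open.
Joint ranges: [-148.97, 148.97], [-28.65, 121.19], [-84.17, 76.75], [9.2, 138.47], [-72.65, 252.65], [3.7, 117.97], [-149.18, 149.18]. Speed limits (degrees/s): [127.2, 127.2, 159.86, 159.86, 180, 180, 180].

INTERFACE

Orientations are given as [roll, pitch, yaw] about the fixed x, y, z axes, in that order (R = Rz(yaw) Ry(pitch) Rx(roll)).
In Python, from cell import telemetry, imaging, job gives the robot as it stands.
- The arm moves only by the shell command python3 -m creep 'ROWS' [OPENING]. ROWS is a JSON list of rows, 1 to 8 of them, each an object with the fields pos (a list: dx, dy, dz in shares of 0.5 m (1.0 is 0.5 m)), twist (a turn about the tool's z in parts of the range, where 1.0 means 60 degrees); a field left out counts as zero; each row is the pose to reach, as a shift and turn from the pose commanded when the command began, along the tool's axes at that moment; what a row does not reach only later rows make up. A row lasts 1/12 s, in which the tool goes at most 0.0417 m and 7.16 degrees, less where a joint would pass 70% of its speed; a pose out of reach is approached as far as the arm can. OPENING is the finger opening in m, set as the command begins (- or left out keeps the last). The fingers move at their own pace and stop on an object; the grip force is fixed at half the most. Time passes only in rows, so rows that do not move let the fingers close. It prints the time, the measured TCP pose, the force, the opening and the grip force at its end. A shift or turn number past 1, either way, is cut back to 1. Input that does not fit is refused with a message, and nothing moves.
- telemetry.read_state(): the state, without advancing time (a new reading comes with each control period).
- imaging.read_camera(name): name is "scene" or "top"; returns (picture, depth): 480x640x3 uint8, blue, green, red; 480x640 float32, m along the optical axis (not along the pixel's ray), 0 where there is no reading.
- imaging.get_calibration(name): a dict with "K" (3x3 intrinsics, pixels), "eye" and "attitude" of the camera in the world. Camera axes: x right, y up, looking along -z (the intrinsics and any distortion apply to the point x, -y, -z); pixel columns grow to the right and rows downward; lengths in m; the calibration is good to about 2 mm. A picture is of the moment at which its call begins. get_calibration takes no time and is no camera call.
- job.job_done(): hands the job in; it is judged then, once.
The state is a dict: "t": time; "q": joint angles; "dq": joint speeds; "joint_efforts": joint torques, N m; "position": TCP position; "tcp_rot": TCP orientation; "contact_force": force on the tool from outside, world axes, zero at the start; "torque": the same for the moment, N m; "gripper_width": finger opening in m; "grip_force": force on a finger pad.
Only numpy, scipy, OpenCV 4.12 (cv2) and the standard library are available. Lean on these libraries where they do the work, as an engineer would, in place of code of your own. Each camera call takes 0.05 s, during which the arm holds its last target. There are 200 camera calls.

TASK

Make the milling nest ready for its next blank: draw the sliding jaw fully back by its black knob, then pick up the dark green block of carving wax and stand it upright on the nest's plate with its long side along the long steel stop. Press it into the corner, hard against the long stop and the short stop at once, so that both spring pins are pushed right in, and finish while still holding it pressed there (let go, the pins would push it off again), the jaw left open for me to bring up and lock. Leave the other things on the bench where they are.

Things in the scene. Friction and masses are not known exactly. Their poses are not given: they have to be found in the camera images.
- nest: fixed dark grey plate 130 x 150 x 12 mm on the bench, with two low steel stops, a sliding jaw and two spring pins. Origin on the bench (z 0), z up; x points to the long stop, y to the short stop (at zero yaw: away from the robot, to its left). Plate: x -65 to 65, y -85 to 65, top z 12 mm. Seated, the wax block's origin is at x 12, y 15, z 12 mm, its y along the nest's y, either way round
- long_stop: long ground steel stop, slippery to wax, 16 x 72 mm, 14 mm high above the plate (top 26 mm above the bench), with 5 mm graduations, at the nest's +x side. Origin underside centre, at nest x 38, y 1, z 12 mm; the block touches its face at nest x = 30 mm, which runs from y -35 to 37 mm. Axes as the nest
- short_stop: short steel stop, 46 x 16 mm, 14 mm high above the plate, at the nest's +y side. Origin underside centre, at nest x -1, y 53, z 12 mm; the block touches its face at nest y = 45 mm, which runs from x -24 to 22 mm. Axes as the nest
- long_pin (a joint): brass spring pin, 6 mm thick, that stands 4 mm out of the long stop's face towards -x (at nest y 15 mm, 7.5 mm above the plate): travel in m, 0 out, 0.004 flush with the face (block home). 1 N starts it, 3 N holds it flush; it springs out when freed
- short_pin (a joint): the same pin in the short stop's face, towards -y (at nest x 10 mm, 7.5 mm above the plate): 0 out, 0.004 flush, 1 to 3 N
- jaw (a joint): travel of the sliding jaw in m: 0 closed (its brass-faced front, at nest y 21.5 mm, blocks the nest), 0.060 drawn fully back to its end stop, along the nest's -y; it stays where it is left and takes about 3 N to slide. It starts at 0 to 12 mm
- jaw_knob (a point): top centre of the jaw's upright black knurled knob, 16 mm thick and 23 mm tall, on the 14 mm high jaw head (34 x 30 mm); 53 mm above the bench, at nest x 10 mm, y 4 mm minus the jaw's travel. The jaw's 16 mm wide bar trails to 60 mm behind the knob between two guides 12 mm high. Axes as the nest
- wax_block: the dark green block of carving wax, 36 x 60 x 34 mm (x, y, z), about 75 g, with a cross and two circles scribed on top. Origin underside centre, z up, y along its 60 mm length. It starts standing flat on the bench, right of the nest, in one of three places
- rouge_block: bystander: dark red block of polishing rouge, 28 x 45 x 27 mm, loose; origin underside centre
- beeswax: bystander: round yellow puck of beeswax, 45 mm across, 20 mm high, loose; origin underside centre
- tin_grey: bystander: small round grey tin, 35 mm across, 21 mm high, loose, at the left edge of the bench; origin underside centre
- bead_pot_blue: bystander: blue tub, 46 mm across, 36 mm high, loose, at the left edge of the bench; origin underside centre
- spirit_tin: bystander: black bottle, 40 x 43 x 106 mm, loose, at the left edge of the bench; origin underside centre
There are look-alikes about, which are no part of the job. What is shaped like the wax_block but orange is not meant.

How it is judged:
By the outcome, as a careful person would: the job done as asked, in the order asked, and still so for the second after the job is handed in, while the arm keeps its last pose, push and grip.
It also fails if it takes over 58 s, if anything falls off the work surface, if the arm or the gripper's body presses on something with over 40 N, if the wrist force passes 120 N, or if a joint passes its speed limit or range.

## Working session

There is one attempt and no reset: what is moved stays moved. The work goes in short steps, Python scripts to look and compute and a shell command to move; the robot and the scene stay as the last step left them, time stands still between calls to the robot, and variables do not carry over. Pictures are saved under pics/ and viewed, at most 10 in all, crops included, and the job is handed in when it is done.

```bash
mkdir -p pics; cat > h.py <<'E'
import numpy as np, cv2
from cell import telemetry, imaging, job
from scipy.spatial.transform import Rotation as R
def snap(n):
    p,d=imaging.read_camera(n); return p,d
def att(c):
    a=np.array(c["attitude"],float)
    return a if a.shape==(3,3) else R.from_euler('xyz',a,degrees=True).as_matrix()
def world(n,u,v,z):  # ray through the pixel to height z
    c=imaging.get_calibration(n);K=np.array(c["K"],float)
    D=np.array(c.get("distortion",c.get("dist",[0,0,0,0,0])),float)
    q=cv2.undistortPoints(np.array([[[u,v]]],float),K,D)[0,0]
    r=att(c)@np.array([q[0],-q[1],-1]);e=np.array(c["eye"],float)
    return e+r*(z-e[2])/r[2]
def cloud(n,d):
    c=imaging.get_calibration(n);K=np.array(c["K"],float)
    D=np.array(c.get("distortion",c.get("dist",[0,0,0,0,0])),float)
    vv,uu=np.mgrid[0:480,0:640]
    q=cv2.undistortPoints(np.stack([uu,vv],-1).reshape(-1,1,2).astype(float),K,D).reshape(480,640,2)
    P=np.stack([q[...,0],-q[...,1],-np.ones((480,640))],-1)*d[...,None]
    return P@att(c).T+np.array(c["eye"],float)
E
python3 - <<'E'
from h import *
for n in("scene","top"):
    p,d=snap(n);cv2.imwrite(f"pics/{n}1.png",p);np.savez(f"{n}1.npz",p=p,d=d);print(n,imaging.get_calibration(n))
print(telemetry.read_state())
E
```

```text
scene {'K': array([[551.10834274,   0.        , 319.7044719 ],
       [  0.        , 551.10834274, 237.48661626],
       [  0.        ,   0.        ,   1.        ]]), 'eye': array([-0.19581389, -0.90516415,  0.69869133]), 'attitude': array([ 57.87795073,   0.46033144, -43.70279727])}
top {'K': array([[440.19366359,   0.        , 322.73747183],
       [  0.        , 440.19366359, 237.79324587],
       [  0.        ,   0.        ,   1.        ]]), 'eye': array([ 0.37044045, -0.21198908,  1.198971  ]), 'attitude': array([  5.31751705,   0.58919114, -90.70811236])}
{'t': 0.1, 'q': array([64.25000707, 19.06865227, -3.70574548, 83.70020551,  1.23690961,
       77.34572689, -5.07182314]), 'dq': array([ 0.00574117, -0.15842143, -0.08260808, -0.15925665, -0.07052188,
        0.00283857, -0.01359276]), 'joint_efforts': array([ 1.54156329e-03, -6.26740551e+01,  4.93814726e-02, -3.92429173e+01,
        1.64814392e-02,  6.94367511e-03,  7.02218230e-06]), 'position': array([ 0.25858324, -0.56862178,  0.23060043]), 'tcp_rot': array([-1.79925291e+02,  3.20673517e-03,  2.44536788e+01]), 'contact_force': array([-0.36037835, -0.62467366, -0.2507846 ]), 'torque': array([-0.02933968, -0.02066734,  0.0186742 ]), 'grip_force': 0.0, 'gripper_width': 0.08566642019204021}
```

View pics/top1.png

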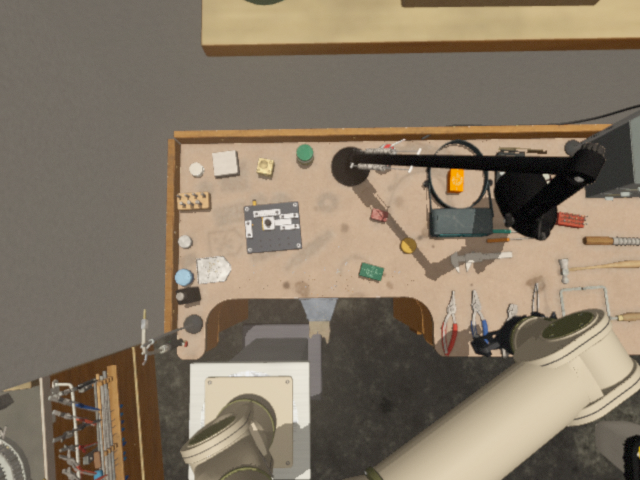

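View pics/scene1.png

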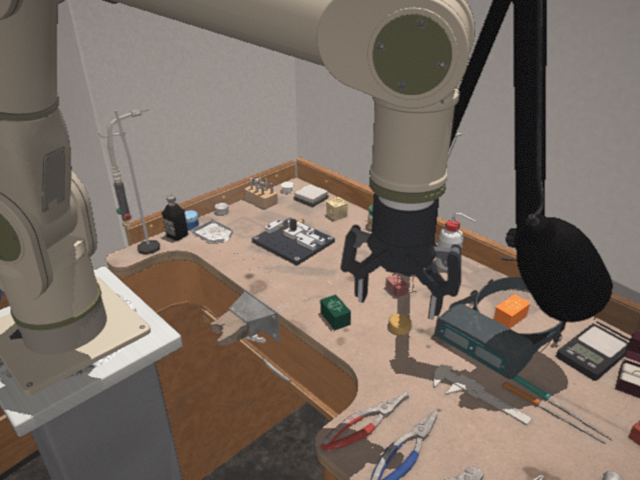

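Candidates in the top view: the dark green block at (371,271), the orange block at (456,181), the round green jar at (305,153) and the dark red rouge at (379,214). By colour and shape the wax is at (371,271). The nest is at (272,227), with its knob near (267,224). I'll check both in one close crop.

```bash
python3 - <<'E'
from h import *
z=np.load("top1.npz");p=z["p"];
a=cv2.resize(p[190:262,236:312],None,fx=8,fy=8,interpolation=cv2.INTER_CUBIC)[:576,:]
b=cv2.resize(p[254:290,350:394],None,fx=4,fy=4,interpolation=cv2.INTER_CUBIC)
o=np.zeros((576,800,3),np.uint8);o[:,:608]=a;o[:144,614:790]=b
cv2.imwrite("pics/crop1.png",o)
P=cloud("top",z["d"])
for n,u,v in(("block",371,271),("plate",255,245),("bench",330,250)):print(n,P[v,u])
# block top mask
hsv=cv2.cvtColor(p,cv2.COLOR_BGR2HSV)
m=(P[...,2]>0.028)&(P[...,2]<0.042);r=np.zeros_like(m);r[255:288,352:392]=1;m&=r
X=P[m][:,:2];print(len(X),X.mean(0),cv2.minAreaRect(X.astype(np.float32)))
# plate
m=(P[...,2]>0.006)&(P[...,2]<0.06);r=np.zeros_like(m);r[196:258,240:308]=1;m&=r
X=P[m][:,:2];print(len(X),cv2.minAreaRect(X.astype(np.float32)))
m=(P[...,2]>0.045)&(P[...,2]<0.06)&r;print("knob",P[m].mean(0),m.sum())
m=(P[...,2]>0.02)&(P[...,2]<0.03)&r;v,u=np.where(m);print(m.sum())
E
```

```text
block [ 0.38939963 -0.32751701  0.03389547]
plate [ 0.4640229  -0.01721004  0.01053788]
bench [ 0.44843276 -0.2204337   0.00069628]
314 [ 0.38945771 -0.32742385] ((0.3895503580570221, -0.3277304172515869), (0.06032796576619148, 0.03590084984898567), 73.7918701171875)
2626 ((0.5094974637031555, -0.068244069814682), (0.17623119056224823, 0.15455655753612518), 86.51309967041016)
knob [ 0.52231445 -0.05564894  0.05258746] 34
613
```

View pics/crop1.png

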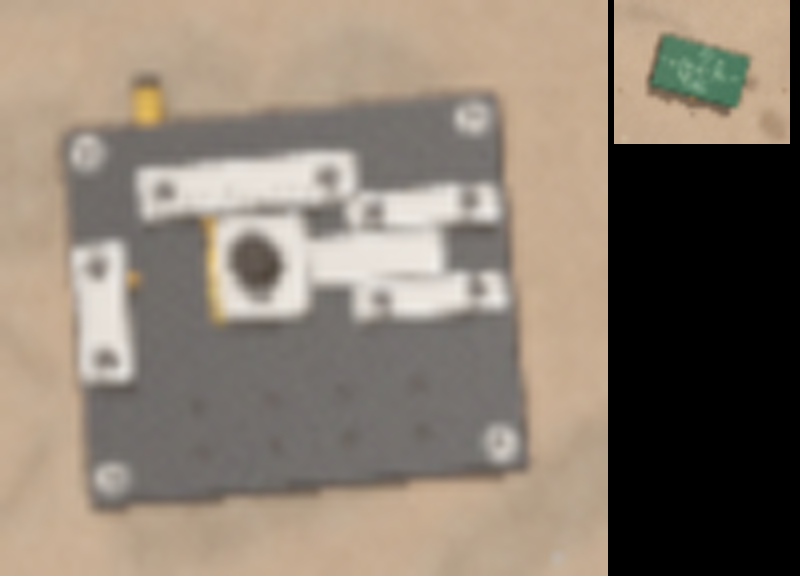

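The crop shows the plate corners at (63,130), (497,92), (526,468) and (95,510), the knob at (257,263), and the scribed green block, which confirms the choice. Next I fit the nest pose.

```bash
python3 - <<'E'
from h import *
z=np.load("top1.npz");P=cloud("top",z["d"])
px=lambda x,y:(236+(x+.5)/8-.5,190+(y+.5)/8-.5)
def fit(pts):
    N=np.array([a[0] for a in pts],float)/1000;W=np.array([world("top",*px(*a[1]),a[2])[:2] for a in pts])
    n=N-N.mean(0);w=W-W.mean(0)
    th=np.arctan2((n[:,0]*w[:,1]-n[:,1]*w[:,0]).sum(),(n*w).sum());c,s=np.cos(th),np.sin(th);M=np.array([[c,-s],[s,c]])
    t=W.mean(0)-M@N.mean(0);print("nest",t,np.degrees(th),"res mm",np.round((W-N@M.T-t)*1000,1).tolist());return M,t
c=[((65,65),(63,130),.012),((65,-85),(497,92),.012),((-65,-85),(526,468),.012),((-65,65),(95,510),.012)]
# long stop top corners, short stop top corners
s=[((46,37),(136,169),.026),((46,-35),(355,150),.026),((-24,61),(83,384),.026),((22,61),(72,248),.026),((22,45),(126,241),.026),((-24,45),(133,380),.026)]
fit(c);M,t=fit(c+s)
k=world("top",*px(257,263),.053)[:2];print("knob",k,"in nest",(k-t)@M*1000)
# depth-based: stop tops
r=np.zeros(P.shape[:2],bool);r[196:258,240:308]=1
Q=(P[...,:2]-t)@M*1000
for nm,m in(("long",r&(abs(P[...,2]-.026)<.005)&(Q[...,0]>24)&(abs(Q[...,1]-1)<45)&(Q[...,0]<52)&(Q[...,1]>-30)),("short",r&(abs(P[...,2]-.026)<.005)&(Q[...,1]>41)&(Q[...,0]<24))):
    X=Q[m];print(nm,len(X),X.min(0),X.max(0),X.mean(0))
m=r&(P[...,2]>.007);X=Q[m];print(np.percentile(X,[1,99],axis=0))
E
```

```text
nest [ 0.51171153 -0.05490085] 4.514641626770918 res mm [[0.3, -0.6], [-0.5, 0.5], [0.4, 1.9], [-0.2, -1.8]]
nest [ 0.51203917 -0.05483666] 4.478203190395151 res mm [[-0.1, -0.6], [-0.8, 0.5], [0.1, 1.8], [-0.5, -1.9], [0.7, 1.4], [0.5, -0.7], [-0.2, 0.5], [-0.1, 0.8], [0.8, -1.4], [-0.4, -0.3]]
knob [ 0.51967631 -0.05743244] in nest [ 7.41115128 -3.18416295]
long 169 [ 24.3399443  -29.76362952] [47.13293932 37.90130814] [37.29029398  3.7614474 ]
short 104 [-23.28328347  45.88541998] [22.80910288 62.75119521] [-0.40506021 53.82096951]
[[-63.8334424  -83.48778592]
 [ 65.46165045  63.88744246]]
```

```bash
python3 - <<'E'
from h import *
z=np.load("top1.npz");P=cloud("top",z["d"])
for u,v in((350,165),(450,160),(590,165),(540,195),(465,222)):print(u,v,P[v,u].round(3))
r=(P[...,2]>.08)&(P[...,0]>.3);r[:, 470:]=0
print("tall x<...:",P[r].min(0),P[r].max(0))
s=telemetry.read_state();T=R.from_euler('xyz',s["tcp_rot"],degrees=True).as_matrix()
p=s["position"]
for g in((.522,-.057,.12),(.3895,-.3277,.1)):print((np.array(g)-p)@T)
E
```

```text
350 165 [ 0.661 -0.274  0.09 ]
450 160 [ 0.573 -0.428  0.448]
590 165 [ 0.503 -0.53   0.676]
540 195 [ 0.498 -0.55   0.509]
465 222 [ 0.513 -0.572  0.058]
tall x<...: [ 0.30000569 -0.5871975   0.08001927] [0.7838629 0.2215227 1.198971 ]
[ 0.45158312 -0.35653956  0.11104014]
[ 0.21891171 -0.1649458   0.13080336]
```

Careful with the scale: shifts go in shares of 0.5 m and turns go in shares of 60 degrees. That gives: 0.226 m / 0.5 = 0.452, -0.178 m / 0.5 = -0.356, -35 degrees / 60 = -0.5833.

```bash
python3 -m creep '[{"pos": [0.06,-0.046,0],"twist": -0.075},{"pos": [0.12,-0.092,0],"twist": -0.15},{"pos": [0.18,-0.138,0],"twist": -0.225},{"pos": [0.24,-0.184,0],"twist": -0.3},{"pos": [0.3,-0.23,0],"twist": -0.375},{"pos": [0.36,-0.276,0],"twist": -0.45},{"pos": [0.41,-0.32,0],"twist": -0.5167},{"pos": [0.452,-0.356,0],"twist": -0.5833}]' .045
cat > to.py <<'E'
import sys
from h import *
s=telemetry.read_state();T=R.from_euler('xyz',s["tcp_rot"],degrees=True).as_matrix()
g=np.array([float(a) for a in sys.argv[1:4]]);w=float(sys.argv[4])
print("shift",((g-s["position"])@T).round(4),"turn",round((s["tcp_rot"][2]-w+180)%360-180,2),"F",s["contact_force"].round(1),"t",s["t"],"pos",s["position"].round(4),s["tcp_rot"].round(2))
E
python3 to.py .522 -.057 .12 94.5
```

```text
t: 0.77
position: [0.3917, -0.3106, 0.2312]
tcp_rot: [-180.0, -0.0, 59.8]
contact_force: [1.1, -0.7, -0.1]
gripper_width: 0.0452
grip_force: 0.0
shift [ 0.2847 -0.0151  0.1112] turn -34.73 F [ 1.1 -0.7 -0.1] t 0.7667 pos [ 0.3917 -0.3106  0.2312] [-1.7998e+02 -1.0000e-02  5.9770e+01]
```

Scaled: 0.2847 m / 0.5 = 0.5694, 0.252 m / 0.5 = 0.504, -34.7 degrees / 60 = -0.5783.

```bash
python3 -m creep '[{"pos": [0.07,-0.004,0.02],"twist": -0.0833},{"pos": [0.14,-0.008,0.04],"twist": -0.1667},{"pos": [0.214,-0.012,0.07],"twist": -0.25},{"pos": [0.286,-0.016,0.1],"twist": -0.3333},{"pos": [0.36,-0.02,0.13],"twist": -0.4167},{"pos": [0.432,-0.024,0.16],"twist": -0.5},{"pos": [0.504,-0.028,0.192],"twist": -0.5783},{"pos": [0.5694,-0.0302,0.222],"twist": -0.5783}]'
python3 -m creep '[{},{}]'
python3 to.py .522 -.057 .034 94.5
python3 - <<'E'
from h import *
p,d=snap("top");q=snap("scene")[0]
cv2.imwrite("pics/c2.png",np.hstack([cv2.resize(p[185:265,230:330],(400,320)),cv2.resize(q[140:290,210:390],(384,320))]))
E
```

```text
t: 1.43
position: [0.5228, -0.0583, 0.1194]
tcp_rot: [180.0, -0.0, 94.5]
contact_force: [1.3, -0.1, -0.3]
gripper_width: 0.0448
grip_force: 0.0
t: 1.6
position: [0.5222, -0.0583, 0.1191]
tcp_rot: [-179.9, -0.1, 94.4]
contact_force: [0.4, -0.9, -0.2]
gripper_width: 0.0452
grip_force: 0.0
shift [0.0012 0.0001 0.0851] turn -0.13 F [ 0.4 -0.9 -0.2] t 1.6 pos [ 0.5222 -0.0583  0.1191] [-1.7988e+02 -9.0000e-02  9.4370e+01]
```

View pics/c2.png

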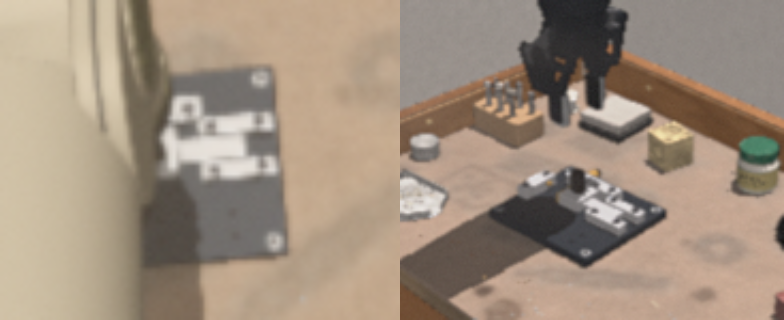

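The picture shows the gripper above the nest with the upright knob clear, just below the fingers at about (577,180) in the right half. I'll descend and grip it.

Scaled: 0.085 m / 0.5 = 0.17, 0.08 m / 0.5 = 0.16.

```bash
python3 -m creep '[{"pos": [0.002,0,0.05]},{"pos": [0.002,0,0.1]},{"pos": [0.002,0,0.14]},{"pos": [0.002,0,0.16]},{"pos": [0.002,0,0.17]},{"pos": [0.002,0,0.17]}]'
python3 -m creep '[{},{},{},{},{}]' 0
python3 to.py .522 -.057 .034 94.5
```

```text
t: 2.2
position: [0.5221, -0.0604, 0.0351]
tcp_rot: [-180.0, 0.0, 94.1]
contact_force: [-1.0, 0.6, 0.2]
gripper_width: 0.0449
grip_force: 0.0
t: 2.62
position: [0.5226, -0.0599, 0.0367]
tcp_rot: [180.0, 0.1, 94.1]
contact_force: [-5.1, -0.8, 9.6]
gripper_width: 0.0132
grip_force: 58.6
shift [ 0.0029 -0.0004  0.0027] turn -0.36 F [-5.1 -0.8  9.6] t 2.6167 pos [ 0.5226 -0.0599  0.0367] [1.7998e+02 7.0000e-02 9.4140e+01]
```

Scaled: -0.045 m / 0.5 = -0.09, -0.039 m / 0.5 = -0.078.

```bash
python3 -m creep '[{"pos": [-0.004,0,-0.002]},{"pos": [-0.016,0,-0.004]},{"pos": [-0.032,0,-0.004]},{"pos": [-0.048,0,-0.004]},{"pos": [-0.064,0,-0.004]},{"pos": [-0.078,0,-0.004]},{"pos": [-0.09,0,-0.004]},{"pos": [-0.09,0,-0.004]}]'
python3 to.py .5177 -.1113 .036 94.5
```

```text
t: 3.28
position: [0.526, -0.1065, 0.0371]
tcp_rot: [180.0, 0.0, 94.0]
contact_force: [4.8, -2.8, -14.1]
gripper_width: 0.0136
grip_force: 59.4
shift [-0.0042 -0.0087  0.001 ] turn -0.45 F [  4.8  -2.8 -14.1] t 3.2833 pos [ 0.526  -0.1065  0.0371] [1.7995e+02 3.0000e-02 9.4050e+01]
```

Scaled: -0.005 m / 0.5 = -0.01, -0.003 m / 0.5 = -0.006.

```bash
python3 -m creep '[{"pos": [-0.006,0,0.002]},{"pos": [-0.01,0,0.002]},{"pos": [-0.01,0,0.002]}]'; python3 -m creep '[{"pos": [-0.006,0,0]},{"pos": [-0.01,0,0]},{"pos": [-0.01,0,0]}]'; python3 -m creep '[{"pos": [-0.004,0,0]},{"pos": [-0.008,0,0]},{"pos": [-0.008,0,0]}]'
```

```text
t: 3.53
position: [0.5264, -0.1104, 0.0369]
tcp_rot: [180.0, 0.0, 94.1]
contact_force: [0.4, -1.5, 0.3]
gripper_width: 0.0132
grip_force: 60.9
t: 3.78
position: [0.5267, -0.1139, 0.0368]
tcp_rot: [180.0, -0.0, 94.2]
contact_force: [-1.5, 3.6, 5.0]
gripper_width: 0.0129
grip_force: 61.4
t: 4.03
position: [0.5268, -0.1142, 0.0368]
tcp_rot: [-180.0, -0.3, 94.3]
contact_force: [-3.7, 16.3, 8.1]
gripper_width: 0.013
grip_force: 61.8
```

The jaw is at its end stop: it stopped moving and the force rose to 16 N. I'll release, rise and go to the wax.

Scaled: -0.1 m / 0.5 = -0.2, -0.09 m / 0.5 = -0.18.

```bash
python3 -m creep '[{},{},{}]' .045;  python3 -m creep '[{"pos": [0,0,-0.06]},{"pos": [0,0,-0.12]},{"pos": [0,0,-0.18]},{"pos": [0,0,-0.2]},{"pos": [0,0,-0.2]}]' .06; python3 to.py .3895 -.3277 .1 73.8
python3 - <<'E'
from h import *
p=snap("scene")[0];cv2.imwrite("pics/s3.png",cv2.resize(p[195:275,240:350],None,fx=6,fy=6,interpolation=cv2.INTER_CUBIC))
E
```

```text
t: 4.28
position: [0.5267, -0.1193, 0.0364]
tcp_rot: [180.0, 0.1, 94.1]
contact_force: [-0.1, -0.8, 0.8]
gripper_width: 0.045
grip_force: 0.0
t: 4.7
position: [0.5284, -0.1195, 0.1394]
tcp_rot: [179.7, 0.2, 94.1]
contact_force: [0.3, -0.0, -0.2]
gripper_width: 0.0598
grip_force: 0.0
shift [-0.1977 -0.1536  0.0392] turn 20.29 F [ 0.3 -0.  -0.2] t 4.7 pos [ 0.5284 -0.1195  0.1394] [1.7972e+02 1.5000e-01 9.4090e+01]
```

View pics/s3.png

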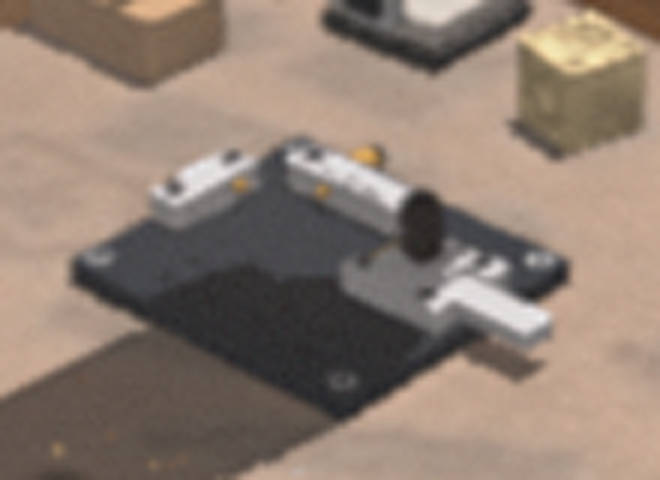

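The jaw is drawn back: the knob's top is at (422,195) and the bar overhangs the plate edge. The nest is clear and both pins are out.

Scaled: -0.1977 m / 0.5 = -0.3954, -0.1536 m / 0.5 = -0.3072, 20.3 degrees / 60 = 0.3383.

```bash
python3 -m creep '[{"pos": [-0.056,-0.044,0],"twist": 0.05},{"pos": [-0.112,-0.088,0],"twist": 0.1},{"pos": [-0.168,-0.132,0],"twist": 0.15},{"pos": [-0.224,-0.176,0],"twist": 0.2},{"pos": [-0.28,-0.22,0.02],"twist": 0.25},{"pos": [-0.336,-0.264,0.04],"twist": 0.3},{"pos": [-0.3954,-0.3072,0.06],"twist": 0.3383},{"pos": [-0.3954,-0.3072,0.078],"twist": 0.3383}]' .06; python3 -m creep '[{},{},{}]'
python3 to.py .3895 -.3277 .014 73.8
python3 - <<'E'
from h import *
k=world("scene",310.3,227.5,.053)[:2];a=np.radians(4.5);M=np.array([[np.cos(a),-np.sin(a)],[np.sin(a),np.cos(a)]]);print("knob nest",(k-[.512,-.0548])@M*1000)
p=snap("scene")[0];cv2.imwrite("pics/s4.png",cv2.resize(p[225:345,260:420],None,fx=5,fy=5,interpolation=cv2.INTER_CUBIC))
E
```

```text
t: 5.42
position: [0.3817, -0.3329, 0.095]
tcp_rot: [-179.8, 0.1, 73.2]
contact_force: [-0.2, -0.3, 0.4]
gripper_width: 0.0604
grip_force: 0.0
t: 5.67
position: [0.3884, -0.3255, 0.0971]
tcp_rot: [-180.0, -0.0, 74.0]
contact_force: [0.2, 0.3, 0.3]
gripper_width: 0.0598
grip_force: 0.0
shift [-0.0018  0.0016  0.0831] turn 0.17 F [0.2 0.3 0.3] t 5.6667 pos [ 0.3884 -0.3255  0.0971] [-1.7998e+02 -4.0000e-02  7.3970e+01]
knob nest [  8.68350464 -58.36139973]
```

View pics/s4.png

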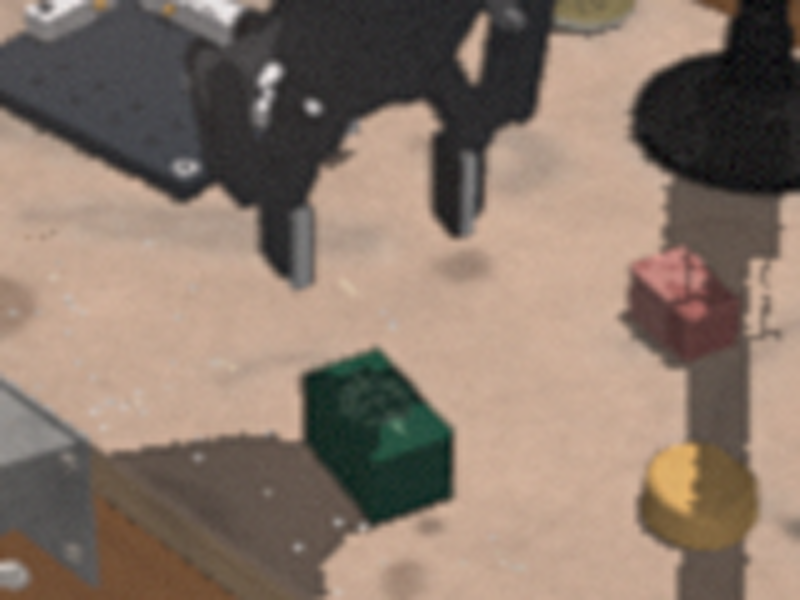

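The wax stands clear below the open fingers at (378,435), aligned with them, and the rouge and beeswax are well away. Descend and grip.

Scaled: 0.084 m / 0.5 = 0.168, 0.075 m / 0.5 = 0.15.

```bash
python3 -m creep '[{"pos": [-0.003,0.003,0.06]},{"pos": [-0.003,0.003,0.11]},{"pos": [-0.003,0.003,0.15]},{"pos": [-0.003,0.003,0.168]},{"pos": [-0.003,0.003,0.168]},{"pos": [-0.003,0.003,0.168]}]'
python3 -m creep '[{},{},{},{},{}]' 0
python3 to.py .3895 -.3277 .014 73.8
```

```text
t: 6.22
position: [0.3895, -0.3282, 0.0139]
tcp_rot: [180.0, -0.0, 73.9]
contact_force: [1.6, 0.3, -0.6]
gripper_width: 0.0598
grip_force: 0.0
t: 6.63
position: [0.3899, -0.3292, 0.015]
tcp_rot: [179.8, 0.1, 73.9]
contact_force: [-1.4, 0.7, 6.8]
gripper_width: 0.035
grip_force: 60.9
shift [ 0.0013 -0.0008  0.001 ] turn 0.05 F [-1.4  0.7  6.8] t 6.6333 pos [ 0.3899 -0.3292  0.015 ] [1.7985e+02 7.0000e-02 7.3850e+01]
```

Scaled: -0.09 m / 0.5 = -0.18, -0.07 m / 0.5 = -0.14.

```bash
python3 -m creep '[{"pos": [0,0,-0.04]},{"pos": [0,0,-0.09]},{"pos": [0,0,-0.14]},{"pos": [0,0,-0.18]},{"pos": [0,0,-0.18]}]'
python3 to.py .5156 -.0488 .1 94.5
python3 - <<'E'
from h import *
p=snap("scene")[0];cv2.imwrite("pics/s5.png",cv2.resize(p[225:345,260:420],None,fx=5,fy=5,interpolation=cv2.INTER_CUBIC))
E
```

```text
t: 7.05
position: [0.391, -0.3302, 0.1083]
tcp_rot: [179.6, 0.2, 73.8]
contact_force: [0.5, 0.1, -0.4]
gripper_width: 0.0346
grip_force: 60.1
shift [0.305  0.0414 0.0075] turn -20.65 F [ 0.5  0.1 -0.4] t 7.05 pos [ 0.391  -0.3302  0.1083] [179.61   0.2   73.85]
```

View pics/s5.png

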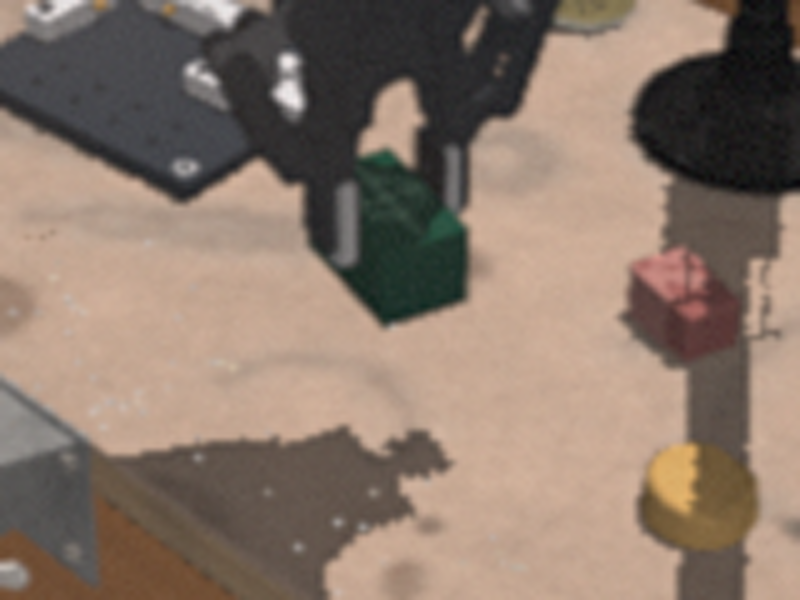

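The wax is held level, with the fingertips about midway up its side at (345,250). Carry it over the nest.

Scaled: 0.3 m / 0.5 = 0.6, 0.265 m / 0.5 = 0.53, -20.6 degrees / 60 = -0.3433.

```bash
python3 -m creep '[{"pos": [0.05,0.006,0],"twist": -0.0333},{"pos": [0.13,0.018,0],"twist": -0.0833},{"pos": [0.21,0.028,0],"twist": -0.1333},{"pos": [0.29,0.04,0],"twist": -0.1833},{"pos": [0.37,0.05,0],"twist": -0.2333},{"pos": [0.45,0.06,0],"twist": -0.2833},{"pos": [0.53,0.072,0],"twist": -0.3333},{"pos": [0.6,0.082,0],"twist": -0.3433}]'; python3 -m creep '[{"pos": [0.01,0,0]},{"pos": [0.01,0,0]},{"pos": [0.01,0,0]},{"pos": [0.01,0,0]}]'
python3 to.py .5156 -.0488 .03 94.5
```

```text
t: 7.77
position: [0.5119, -0.0491, 0.1029]
tcp_rot: [-180.0, -0.0, 94.7]
contact_force: [0.2, -0.5, -0.3]
gripper_width: 0.035
grip_force: 60.1
t: 8.1
position: [0.5106, -0.0484, 0.1028]
tcp_rot: [-179.9, 0.0, 94.3]
contact_force: [0.1, -0.0, -1.8]
gripper_width: 0.0348
grip_force: 60.1
shift [-0.0007  0.005   0.0728] turn -0.17 F [ 0.1 -0.  -1.8] t 8.1 pos [ 0.5106 -0.0484  0.1028] [-1.7994e+02  3.0000e-02  9.4330e+01]
```

Scaled: 0.0725 m / 0.5 = 0.145, 0.07 m / 0.5 = 0.14, -0.2 degrees / 60 = -0.0033.

```bash
python3 -m creep '[{"pos": [-0.002,0.006,0.04],"twist": -0.0033},{"pos": [-0.002,0.008,0.08],"twist": -0.0033},{"pos": [-0.002,0.008,0.12],"twist": -0.0033},{"pos": [-0.002,0.008,0.14],"twist": -0.0033},{"pos": [-0.002,0.008,0.145],"twist": -0.0033},{"pos": [-0.002,0.008,0.145],"twist": -0.0033}]'; python3 -m creep '[{"pos": [0,0,0.004]},{"pos": [0,0,0.006]},{"pos": [0,0,0.006]}]'; python3 -m creep '[{"pos": [0,0,0.002]},{"pos": [0,0,0.002]}]'
python3 to.py .5229 -.0402 .027 94.5
```

```text
t: 8.6
position: [0.5148, -0.0483, 0.0305]
tcp_rot: [-179.9, -0.0, 94.6]
contact_force: [-0.2, -0.0, 0.2]
gripper_width: 0.0349
grip_force: 60.1
t: 8.85
position: [0.5158, -0.0476, 0.0285]
tcp_rot: [179.9, 0.0, 94.6]
contact_force: [-1.0, 0.5, -0.7]
gripper_width: 0.0346
grip_force: 60.1
t: 9.02
position: [0.5155, -0.0475, 0.0271]
tcp_rot: [180.0, 0.0, 94.7]
contact_force: [0.2, -0.3, -0.6]
gripper_width: 0.0347
grip_force: 60.1
shift [0.0067 0.008  0.0001] turn 0.15 F [ 0.2 -0.3 -0.6] t 9.0167 pos [ 0.5155 -0.0475  0.0271] [1.7997e+02 2.0000e-02 9.4650e+01]
```

Not touching the plate yet; I'll lower it gently.

Scaled: 0.001 m / 0.5 = 0.002.

```bash
python3 -m creep '[{"pos": [0,0,0.002]},{"pos": [0,0,0.002]}]'; python3 -m creep '[{"pos": [0,0,0.002]},{"pos": [0,0,0.002]}]'
```

```text
t: 9.18
position: [0.5156, -0.0475, 0.027]
tcp_rot: [180.0, 0.1, 94.7]
contact_force: [-6.1, -0.2, 14.8]
gripper_width: 0.0346
grip_force: 61.8
t: 9.35
position: [0.5156, -0.0475, 0.0269]
tcp_rot: [-180.0, 0.1, 94.7]
contact_force: [-12.8, -0.9, 28.8]
gripper_width: 0.0348
grip_force: 63.5
```

Scaled: -0.0017 m / 0.5 = -0.0034, 0.2 degrees / 60 = 0.0033.

```bash
python3 -m creep '[{"pos": [0,0,-0.0034],"twist": 0.0033},{"pos": [0,0,-0.0034],"twist": 0.0033}]'; python3 -m creep '[{"pos": [0.006,0.006,0]},{"pos": [0.01,0.01,0]},{"pos": [0.01,0.01,0]}]'; python3 to.py .5229 -.0402 .027 94.5;  python3 -m creep '[{"pos": [0.004,0.004,0]},{"pos": [0.006,0.006,0]},{"pos": [0.006,0.006,0]}]'; python3 to.py .5229 -.0402 .027 94.5
```

```text
t: 9.52
position: [0.5158, -0.0475, 0.0272]
tcp_rot: [179.9, 0.0, 94.5]
contact_force: [0.1, -0.7, 0.3]
gripper_width: 0.0345
grip_force: 60.1
t: 9.77
position: [0.5206, -0.0424, 0.027]
tcp_rot: [180.0, 0.1, 94.4]
contact_force: [-1.2, -1.7, 7.6]
gripper_width: 0.035
grip_force: 61.0
shift [0.0021 0.0025 0.    ] turn -0.05 F [-1.2 -1.7  7.6] t 9.7667 pos [ 0.5206 -0.0424  0.027 ] [1.7996e+02 6.0000e-02 9.4450e+01]
t: 10.02
position: [0.5227, -0.0405, 0.027]
tcp_rot: [-180.0, 0.1, 94.4]
contact_force: [-5.5, -5.6, 11.1]
gripper_width: 0.0344
grip_force: 61.5
shift [0.0003 0.0003 0.    ] turn -0.11 F [-5.5 -5.6 11.1] t 10.0167 pos [ 0.5227 -0.0405  0.027 ] [-1.7996e+02  1.3000e-01  9.4390e+01]
```

Scaled: 0.002 m / 0.5 = 0.004, 0.001 m / 0.5 = 0.002.

```bash
python3 -m creep '[{"pos": [0.002,0.002,-0.001]},{"pos": [0.004,0.004,-0.001]},{"pos": [0.004,0.004,-0.001]}]'; python3 to.py .5229 -.0402 .027 94.5;  python3 -m creep '[{"pos": [0.002,0.002,0]},{"pos": [0.004,0.004,0]},{"pos": [0.004,0.004,0]}]'; python3 to.py .5229 -.0402 .027 94.5
```

```text
t: 10.27
position: [0.523, -0.0397, 0.0271]
tcp_rot: [-179.8, 0.2, 94.3]
contact_force: [-10.6, -10.3, 14.0]
gripper_width: 0.0348
grip_force: 61.8
shift [-0.0005 -0.0001  0.0001] turn -0.17 F [-10.6 -10.3  14. ] t 10.2667 pos [ 0.523  -0.0397  0.0271] [-179.76    0.22   94.33]
t: 10.52
position: [0.5231, -0.0396, 0.0271]
tcp_rot: [-179.5, 0.4, 94.3]
contact_force: [-20.9, -16.1, 26.1]
gripper_width: 0.0348
grip_force: 63.2
shift [-0.0005 -0.0002  0.0001] turn -0.25 F [-20.9 -16.1  26.1] t 10.5167 pos [ 0.5231 -0.0396  0.0271] [-179.53    0.36   94.25]
```

Scaled: -0.001 m / 0.5 = -0.002, -0.0005 m / 0.5 = -0.001, 0.2 degrees / 60 = 0.0033.

```bash
python3 -m creep '[{"pos": [-0.001,-0.002,-0.002],"twist": 0.0033},{"pos": [-0.001,-0.002,-0.002],"twist": 0.0033},{"pos": [-0.001,-0.002,-0.002],"twist": 0.0033}]'; python3 to.py .5229 -.0402 .027 94.5
python3 - <<'E'
from h import *
print(telemetry.read_state()["torque"])
p=snap("scene")[0];cv2.imwrite("pics/s6.png",cv2.resize(p[190:275,240:350],None,fx=7,fy=7,interpolation=cv2.INTER_CUBIC))
E
```

```text
t: 10.77
position: [0.5229, -0.0384, 0.0272]
tcp_rot: [-179.7, 0.2, 94.1]
contact_force: [-10.8, -10.9, 7.0]
gripper_width: 0.0349
grip_force: 61.3
shift [-0.0018 -0.0001  0.0002] turn -0.37 F [-10.8 -10.9   7. ] t 10.7667 pos [ 0.5229 -0.0384  0.0272] [-179.67    0.21   94.13]
[-2.27182083  2.35916977  0.22107294]
```

View pics/s6.png

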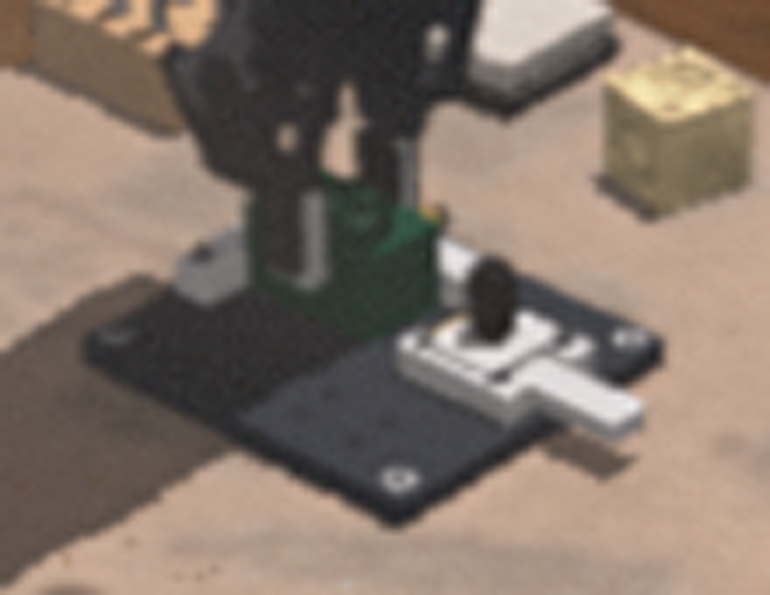

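The wax stands on the plate against the long stop, with the jaw open. Easing the down-force let y creep 1.2 mm, so I'll press y further with little down-force to see whether it is really home.

Scaled: 0.001 m / 0.5 = 0.002, -0.0004 m / 0.5 = -0.0008.

```bash
python3 -m creep '[{"pos": [0.002,0,-0.0008]},{"pos": [0.002,0,-0.0008]},{"pos": [0.002,0,-0.0008]}]'; python3 to.py .5229 -.0402 .027 94.5; python3 -m creep '[{"pos": [0.002,0,0]},{"pos": [0.002,0,0]},{"pos": [0.002,0,0]}]'; python3 to.py .5229 -.0402 .027 94.5; python3 -m creep '[{"pos": [0,0.002,-0.0006]},{"pos": [0,0.002,-0.0006]},{"pos": [0,0.002,-0.0006]}]'; python3 to.py .5229 -.0402 .027 94.5
```

```text
t: 11.07
position: [0.5228, -0.0384, 0.0273]
tcp_rot: [-179.7, 0.3, 94.1]
contact_force: [-7.5, -12.9, 3.3]
gripper_width: 0.035
grip_force: 60.8
shift [-0.0018 -0.      0.0003] turn -0.4 F [ -7.5 -12.9   3.3] t 11.0667 pos [ 0.5228 -0.0384  0.0273] [-179.66    0.26   94.1 ]
t: 11.32
position: [0.5228, -0.0383, 0.0274]
tcp_rot: [-179.7, 0.3, 94.1]
contact_force: [-6.8, -16.6, 3.2]
gripper_width: 0.0347
grip_force: 60.7
shift [-0.0019 -0.      0.0004] turn -0.44 F [ -6.8 -16.6   3.2] t 11.3167 pos [ 0.5228 -0.0383  0.0274] [-179.66    0.32   94.06]
t: 11.57
position: [0.5229, -0.0383, 0.0274]
tcp_rot: [-179.5, 0.3, 94.1]
contact_force: [-11.4, -15.8, 5.7]
gripper_width: 0.0349
grip_force: 61.0
shift [-0.0019 -0.0001  0.0004] turn -0.43 F [-11.4 -15.8   5.7] t 11.5667 pos [ 0.5229 -0.0383  0.0274] [-179.55    0.32   94.07]
```

Scaled: -0.001 m / 0.5 = -0.002, -0.0004 m / 0.5 = -0.0008.

```bash
python3 -m creep '[{"pos": [-0.002,0.002,-0.0008]},{"pos": [-0.002,0.002,-0.0008]},{"pos": [-0.002,0.002,-0.0008]}]'; python3 to.py .5229 -.0402 .027 94.5; python3 -m creep '[{"pos": [0,0.002,-0.0004]},{"pos": [0,0.002,-0.0004]},{"pos": [0,0.002,-0.0004]}]'; python3 to.py .5229 -.0402 .027 94.5
```

```text
t: 11.82
position: [0.5229, -0.0384, 0.0274]
tcp_rot: [-179.4, 0.3, 94.1]
contact_force: [-15.1, -13.1, 5.9]
gripper_width: 0.0345
grip_force: 61.1
shift [-0.0018 -0.0001  0.0004] turn -0.4 F [-15.1 -13.1   5.9] t 11.8167 pos [ 0.5229 -0.0384  0.0274] [-179.43    0.26   94.1 ]
t: 12.07
position: [0.523, -0.0383, 0.0273]
tcp_rot: [-179.3, 0.3, 94.1]
contact_force: [-19.5, -13.4, 10.1]
gripper_width: 0.0349
grip_force: 61.4
shift [-0.0019 -0.0002  0.0004] turn -0.39 F [-19.5 -13.4  10.1] t 12.0667 pos [ 0.523  -0.0383  0.0273] [-179.32    0.27   94.11]
```

Scaled: -0.001 m / 0.5 = -0.002, -0.5 degrees / 60 = -0.0083.

```bash
P='from h import *;s=telemetry.read_state();print("tau",s["torque"].round(2),s["tcp_rot"].round(2),s["position"].round(5))'; python3 -c "$P"; python3 -m creep '[{"pos": [0,-0.002,0],"twist": -0.0083},{"pos": [0,-0.002,0],"twist": -0.0083},{"pos": [0,-0.002,0],"twist": -0.0083}]'; python3 -c "$P"; python3 -m creep '[{"twist": -0.0083},{"twist": -0.0083},{"twist": -0.0083}]'; python3 -c "$P"
```

```text
tau [-2.99  4.22  0.33] [-179.32    0.27   94.11] [ 0.52299 -0.03833  0.02734]
t: 12.32
position: [0.5229, -0.0383, 0.0274]
tcp_rot: [-179.4, 0.2, 94.6]
contact_force: [-14.0, -12.5, 3.8]
gripper_width: 0.0345
grip_force: 60.8
tau [-2.9   3.03 -0.06] [-179.44    0.24   94.56] [ 0.52293 -0.03833  0.02738]
t: 12.57
position: [0.5229, -0.0383, 0.0274]
tcp_rot: [-179.4, 0.2, 95.0]
contact_force: [-13.9, -12.7, 3.5]
gripper_width: 0.0348
grip_force: 60.8
tau [-2.87  3.15 -0.39] [-179.42    0.23   95.03] [ 0.52287 -0.03834  0.02736]
```

The yaw torque is zero near 94.5°, which matches the nest, and builds on both sides, so the block is flush. I'll return to the neutral yaw, hold, check that it is steady and hand in.

Scaled: 0.5 degrees / 60 = 0.0083.

```bash
python3 -m creep '[{"twist": 0.0083},{"twist": 0.0083},{"twist": 0.0083},{"twist": 0.0083},{"twist": 0.0083},{"twist": 0.0083}]'; python3 -m creep '[{},{},{},{},{},{}]' && python3 -c "
from h import *
s=telemetry.read_state();print(s['torque'].round(2),s['position'].round(4),s['tcp_rot'].round(2))
F=np.linalg.norm(s['contact_force'][:2]);print(F)
if 14<F<28: print(job.job_done())"
```

```text
t: 13.07
position: [0.5229, -0.0383, 0.0274]
tcp_rot: [-179.4, 0.2, 94.6]
contact_force: [-13.9, -13.0, 2.7]
gripper_width: 0.0346
grip_force: 60.8
t: 13.57
position: [0.5229, -0.0383, 0.0274]
tcp_rot: [-179.4, 0.2, 94.6]
contact_force: [-14.3, -13.4, 3.3]
gripper_width: 0.0349
grip_force: 60.8
[-2.84  3.05  0.08] [ 0.5229 -0.0383  0.0274] [-179.43    0.24   94.58]
19.621593353073266
the job is handed in; nothing more can be done
None
```

I drew the jaw back to its end stop and handed in with the wax block held pressed into the corner at about 14 N against the long stop and 13 N against the short one; the pins were hidden from the cameras, so I judge them flush because the block no longer moved under rising push.

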